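# Roll the panel holder's knurled wheel to bring the jaw to its gauge mark

### The job

With a fingertip on the knurled wheel of the panel holder, roll the wheel until the jaw has closed so far that its dark pointer is in line with the brass gauge mark on the rule, its centre line within the mark's width. Press on the wheel gently, move the jaw with the wheel only (do not push it), do not lift or shift the painted panel or anything standing around, and take the hand away at the end.

Things in the scene. Friction and masses are not known exactly. Their poses are not given: they have to be found in the camera images.
- holder: Panel holder fixed to the table: plywood board 400 mm (x) by 260 mm (y), 18 mm thick; origin at the centre of its underside, z up. From its -x end: wooden fence, painted panel, sliding jaw, then the knurled wheel between two low metal cheeks (tops 56 mm above the table, outer faces 27 mm either side of the wheel's middle). A graduated rule runs along its -y edge.
- wheel: Knurled steel adjuster wheel, 66 mm diameter, 26 mm wide, 30 cross ribs 1.5 mm proud. Origin at its centre, 125 mm along +x and 50 mm above the holder's origin; level axle along the holder's y. Rolling the top of the rim towards jaw and fence (holder's -x) closes the jaw 8 mm per rad (33 mm of rim travel); rolling back opens it. Rim drag about 1 N; it stays where left. Its frame turns with it.
- wheel_top (a point): The summit of the wheel's rim, 83 mm above the table when not pressed; it does not turn with the wheel, axes parallel to the holder's. The carriage that bears wheel and jaw is sprung and this point sinks with it: it begins to sink under about 2.5 N, is 5 mm down at about 8 N and 7 mm down (its stop) at about 11 N, and springs back.
- jaw: The sliding jaw: wooden bar 18 mm thick, 170 mm long across the board, 22 mm high; origin at the middle of its underside, which floats 8 mm above the board. It moves along the holder's -x as it closes. It is to be moved by the wheel only, not pushed directly.
- pointer (a point): Top of the free end of the dark steel pointer, a blade 5 mm wide that sticks out of the jaw's -y end over the rule, on the pointer's centre line; it moves with the jaw. Axes parallel to those of the holder.
- mark: Gauge mark: brass saddle fixed on the rule, 6 mm wide along the holder's x, 22 mm along y, 13 mm high, its top level with the pointer's, just outboard of the pointer's end; origin at the centre of its underside, axes parallel to the holder's. At the start it lies 10 to 36 mm from the pointer towards the fence. The jaw's travel ends at a stop at least 6 mm beyond it.
- panel: Wooden painting panel 130 x 160 x 16 mm with ridged green paint, lying loose on the board between fence and jaw; origin at the centre of its underside. The closed jaw does not reach it.
- green_spray: Bystander: green glass pump-spray bottle, 42 mm across, 135 mm tall; origin at its underside.
- clear_spray: Bystander: clear plastic pump-spray bottle, 36 mm across, 120 mm tall; origin at its underside.
- trigger_spray: Bystander: white trigger-spray bottle with a blue head, 68 mm across, 201 mm tall; origin at its underside.
- dropper: Bystander: small round ink bottle with black dropper cap, 40 mm across, 76 mm tall, standing on the board beyond the end of the rule; origin at the centre of its underside.
- medium_jar: Bystander: small lidded jar standing on the holder's board at the wheel end, 44 mm across, 48 mm tall; origin at the centre of its underside.
- brush: Bystander: wide paint brush with a handle, lying on the table beside the holder, 220 mm long; origin at its underside.

How it is judged:
On the way:
1. the fingers bear on the knurled wheel (contact force between the fingers and wheel above 0.5 N), for 0.1 s.
At the end, for the whole second after the job is handed in: The pointer's centre line lies within 3 mm of the centre of the gauge mark along the holder's x, the jaw is at rest, and the panel lies within 8 mm of where it was (x of pointer in the frame of mark between -0.003 and 0.003 m and linear speed of jaw below 0.003 m/s and distance of panel from where it was at the start of the episode below 0.008 m); the robot touches nothing.
It fails at once if the jaw is pushed directly by the robot (over 2 N) (contact force between any of the arm, the fingers and jaw above 2 N).
It fails at once if the wheel is pressed or gripped hard (over 30 N) (contact force between the fingers and wheel above 30 N).
It fails at once if the panel is lifted or shifted by more than 8 mm (distance of panel from where it was at the start of the episode above 0.008 m).
It fails at once if a thing standing around is lifted or shifted by more than 20 mm (distance of any of green_spray, clear_spray, trigger_spray, dropper, medium_jar, brush from where it was at the start of the episode above 0.02 m).
It also fails if it takes over 48 s, if anything falls off the work surface, if the arm or the gripper's body presses on something with over 40 N, if the wrist force passes 120 N, or if a joint passes its speed limit or range.

### The arm

A 6-joint arm with a two-finger parallel gripper is mounted at the origin on the work surface. World frame = base frame: x ahead of the robot, y to its left, z up, the work surface at z = 0. Lengths are in m, angles in rad, forces in N, time in s.
With the tool pointing down it reaches from about 0.25 to 0.725 m from the base axis. Payload 4 kg.
Tool frame: the origin (TCP) lies at the very end of the fingers, on their centre line; the grasp point (between the pads) lies 19 mm behind it; x points along the fingers, z is the direction in which the jaws open and shut, and the axes are right-handed (so a half turn about x gives the same grasp; the last joint's range is limited). The gripper opens to 85 mm and grips with 20 to 120 N. Pads are 22 mm wide; open, the fingers measure 114 mm over their backs; the gripper's body (76 mm by 85 mm) begins 54 mm behind the grasp point. The pads swing forward as they close: fully open they stand 13 mm farther back than shut.
Start: joints at [-1.257, 0.241, 0.005, 1.335, 0, 1.571], TCP at [0.154, -0.476, 0.231] pointing down, gripper open.
Joint ranges: [-2.72, 2.72], [-1.05, 1.87], [-1.09, 1.28], [-1.99, 2.15], [-1.42, 1.44], [-3.14, 3.14]. Speed limits (rad/s): [2.79, 2.79, 3.14, 3.14, 3.14, 3.14].

### API

Orientations are given as a unit quaternion [x, y, z, w].
In Python, from workcell import bot gives the robot as it stands.
- The arm moves only by the tool apply_moves, never from a script. Its argument "targets" is one flat list of numbers, 7 for each row, row after row: the shift along the tool's x, y, z in units of 25 cm (1.0 is 25 cm), then the turn, a rotation vector about the tool's x, y, z in units of 0.5 rad (1.0 is 0.5 rad), then the opening, from 0 (shut) to 1 (fully open). In form: [tx, ty, tz, wx, wy, wz, claw, tx, ty, tz, wx, wy, wz, claw, ...]. A call has 1 to 12 rows; each row is the pose to reach, as a shift and turn from the pose commanded when the call began, along the tool's axes at that moment; what a row does not reach only later rows make up. A row lasts 1/12 s, in which the tool goes at most 41.7 mm and 7.16 degrees, less where a joint would pass 70% of its speed; a pose out of reach is approached as far as the arm can. A call with a number of a shift or a turn outside -1 to 1 is refused whole. A call with a gripper value outside its range is refused whole. The fingers move at their own pace and stop on an object; the grip force is fixed at half the most. Time passes only in rows, so rows that repeat a pose let the fingers close. It gives the time, the measured TCP pose, the force and the opening at its end, in the units of the state.
- bot.get_obs(): the state, without advancing time (a new reading comes with each control period).
- bot.camera(name): name is "scene" or "side" or "wrist"; returns (picture, depth): 400x640x3 uint8, red, green, blue; 400x640 float32, m along the optical axis (not along the pixel's ray), 0 where there is no reading.
- bot.camera_params(name): a dict with "fx", "fy", "cx", "cy" (pixels), "T" (4x4, takes a point from camera to world coordinates); the wrist camera has in their place "tool_from_camera" (4x4, takes a point from camera to tool coordinates, whose origin is the TCP and whose axes are the tool frame's). Camera axes: x right, y up, looking along -z (the intrinsics and any distortion apply to the point x, -y, -z); pixel columns grow to the right and rows downward; lengths in m; the calibration is good to about 2 mm. A picture is of the moment at which its call begins: read the wrist's pose just before it. camera_params takes no time and is no camera call.
- bot.job_done(): hands the job in, once; it reports no verdict.
The state is a dict: "clock": time; "joint_pos": joint angles; "joint_vel": joint speeds; "tau": joint torques, N m; "eef_pos": TCP position; "tool_rot": TCP orientation; "ft_force": force on the tool from outside, world axes, zero at the start; "ft_torque": the same for the moment, N m; "grip_width": finger opening in m.
Only numpy, scipy, OpenCV 4.12 (cv2) and the standard library are available. Lean on these libraries where they do the work, as an engineer would, in place of code of your own. Each camera call takes 0.05 s, during which the arm holds its last target.

## Working session

There is one attempt and no reset: what is moved stays moved. The work goes in short steps, Python scripts to look and compute and a tool call to move; the robot and the scene stay as the last step left them, time stands still between calls to the robot, and variables do not carry over. Pictures are saved under pics/ and viewed, and the job is handed in when it is done.

Besides the shell and the picture viewer there is one more tool, called after "Call:" as name(argument=value, ...), one argument or row to a line, values as JSON. apply_moves: Moves the arm, as the interface text tells. Its arguments: {"type":"object","properties":{"targets":{"type":"array"}},"required":["targets"]}

```bash
mkdir -p pics
cat > h.py <<'E'
import numpy as np, cv2
from workcell import bot
def snap(n,f):
    o=bot.get_obs(); im,d=bot.camera(n); p=bot.camera_params(n)
    np.savez('pics/'+f+'.npz',im=im,d=d,eef=o['eef_pos'],rot=o['tool_rot'],**{k:np.array(v) for k,v in p.items()})
    cv2.imwrite('pics/'+f+'.png',im[:,:,::-1]); return o
def load(f): return dict(np.load('pics/'+f+'.npz',allow_pickle=True))
def T(s):
    if 'T' in s: return s['T']
    from scipy.spatial.transform import Rotation as R
    M=np.eye(4); M[:3,:3]=R.from_quat(s['rot']).as_matrix(); M[:3,3]=s['eef']; return M@s['tool_from_camera']
def px(s,u,v,z=None,r=1):
    """world pt by depth, or by intersection with plane z"""
    M=T(s); c=np.array([(u-s['cx'])/s['fx'],-(v-s['cy'])/s['fy'],-1.])
    if z is None:
        w=s['d'][int(v)-r:int(v)+r+1,int(u)-r:int(u)+r+1]; d=np.median(w[w>0])
    else:
        dr=M[:3,:3]@c; d=(z-M[2,3])/dr[2]
    return (M@np.append(c*d,1))[:3]
def crop(s,f,u0,v0,u1,v1,k):
    im=s['im'][v0:v1,u0:u1,::-1]; cv2.imwrite('pics/'+f+'.png',cv2.resize(im,None,fx=k,fy=k,interpolation=cv2.INTER_CUBIC))
E
python3 - <<'E'
from h import *
for n in ('scene','side','wrist'): o=snap(n,n+'0')
print(o); print(bot.camera_params('scene')); print(bot.camera_params('wrist'))
E
```

```text
{'clock': 0.1, 'joint_pos': array([-1.25701579e+00,  2.41343075e-01,  3.87176213e-03,  1.33522501e+00,
       -2.24146649e-05,  1.57081519e+00]), 'joint_vel': array([ 1.20298763e-03, -2.77254751e-03,  2.42974900e-03, -9.86858985e-05,
       -2.02336054e-03,  7.06515642e-04]), 'tau': array([-7.26662875e-04, -3.73137331e+01,  2.53010505e+01,  1.08808035e-02,
        1.00565478e-05, -1.13162152e-06]), 'eef_pos': array([ 0.15414609, -0.475047  ,  0.23050417]), 'tool_rot': array([ 0.41612899,  0.57252656, -0.41535193,  0.57143047]), 'ft_force': array([-0.40961437, -0.12999993,  0.38187782]), 'ft_torque': array([-0.00943591, -0.0280984 ,  0.02942948]), 'grip_width': 0.08529010004583787}
{'fx': 386.2839769124737, 'fy': 386.2839769124737, 'cx': 323.172702538748, 'cy': 198.8582029738456, 'T': array([[-0.55770891, -0.65993361,  0.5034366 ,  0.97708058],
       [ 0.82999902, -0.43762282,  0.34581483,  0.20801586],
       [-0.00789948,  0.61071589,  0.79181039,  0.70509081],
       [ 0.        ,  0.        ,  0.        ,  1.        ]])}
{'fx': 288.0651034290828, 'fy': 288.0651034290828, 'cx': 320.7756813746019, 'cy': 201.20984561393905, 'tool_from_camera': array([[ 1.34311372e-04,  3.09757505e-01, -9.50815581e-01,
        -1.42492346e-01],
       [-2.87903624e-04,  9.50815563e-01,  3.09757459e-01,
         8.11382598e-02],
       [ 9.99999950e-01,  2.32139302e-04,  2.16885651e-04,
         2.20518571e-04],
       [ 0.00000000e+00,  0.00000000e+00,  0.00000000e+00,
         1.00000000e+00]])}
```

View pics/scene0.png

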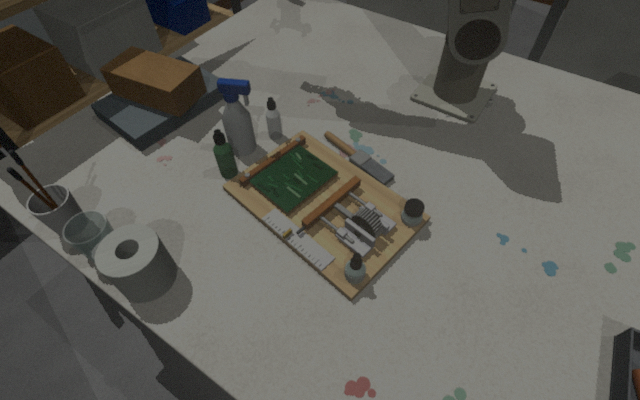

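View pics/side0.png

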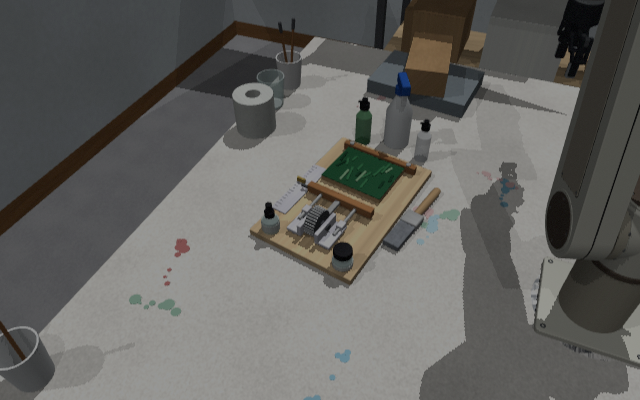

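View pics/wrist0.png

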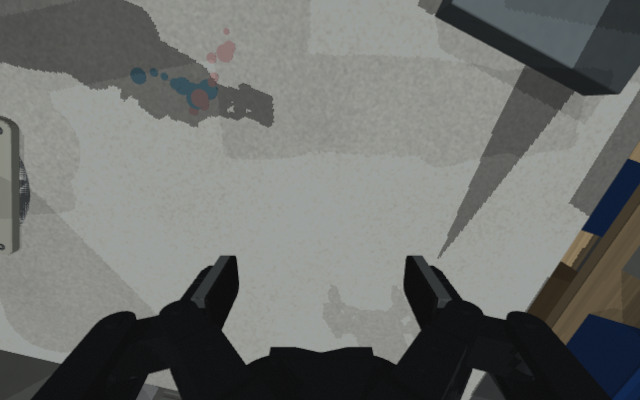

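The scene view shows the holder around px (330,210), with the wheel near (360,225). In the side view the wheel is near (317,222). I'll enlarge both.

Run:
```python
from h import *
s=load('scene0'); crop(s,'sc',210,120,440,310,3.4)
s=load('side0'); crop(s,'sd',240,130,450,285,3.8)
```

```text
(no output)
```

View pics/sc.png

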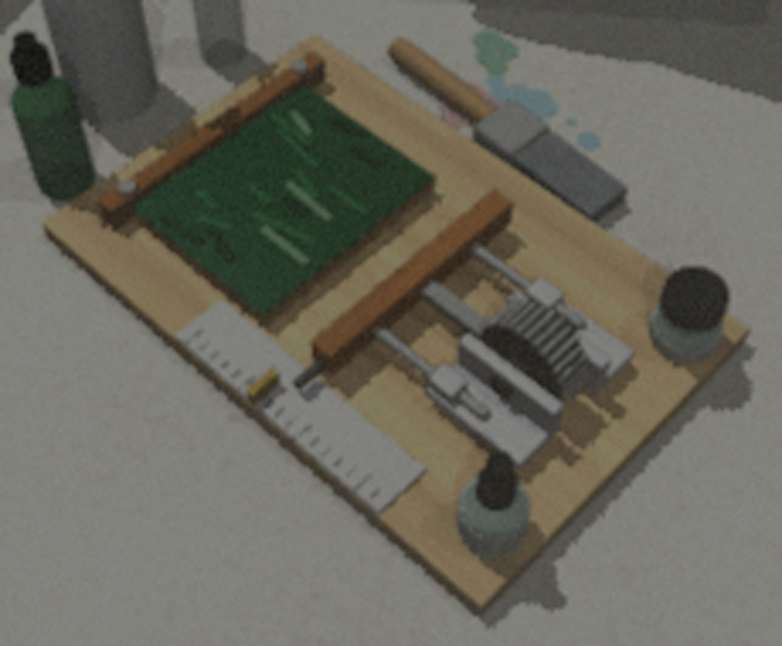

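View pics/sd.png

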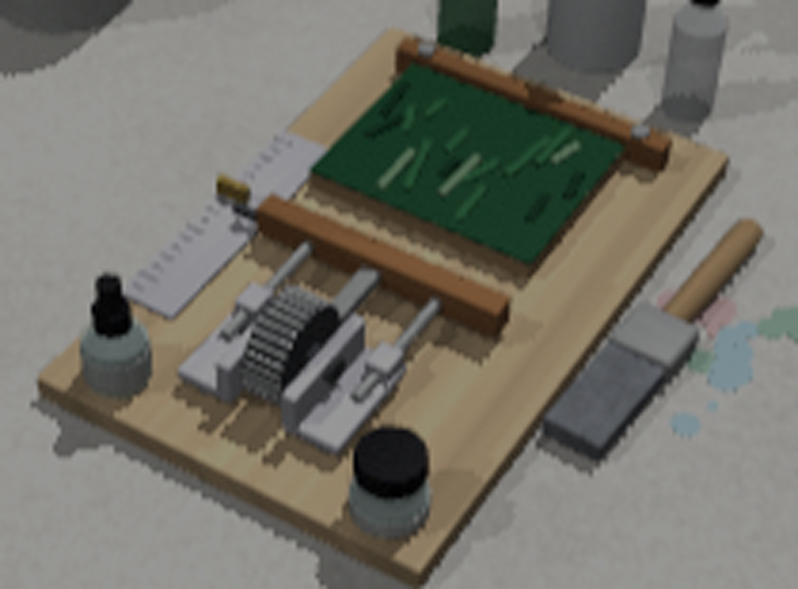

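Run:
```python
from h import *
a=load('scene0');b=load('side0')
A=lambda x,y,z:px(a,210+x/3.4,120+y/3.4,z); B=lambda x,y,z:px(b,240+x/3.8,130+y/3.8,z)
loc=np.array([[-.2,-.13],[-.2,.13],[.2,-.13],[.2,.13]])
def fit(P):
    P=np.array(P)[:,:2]; m=P.mean(0); l=loc-loc.mean(0)
    z=((P-m)[:,0]+1j*(P-m)[:,1]); w=l[:,0]+1j*l[:,1]
    r=(z*w.conj()).sum(); th=np.angle(r); print('m',m,'th',th,'scale',abs(r)/(abs(w)**2).sum()); return m,th
mA,tA=fit([A(45,222,.018),A(318,38,.018),A(482,603,.018),A(748,328,.018)])
mB,tB=fit([B(393,28,.018),B(728,155,.018),B(40,380,.018),B(422,575,.018)])
m=(mA+mB)/2; th=(tA+tB)/2
def L(p): 
    c,s=np.cos(th),np.sin(th); d=p[:2]-m; return np.round([c*d[0]+s*d[1],-s*d[0]+c*d[1],p[2]],4)
# depth points
for n,f,x,y in [('Apointer end',A,303,382),('Amark top',A,264,380),('Awheel top',A,535,305),('jawtopA',A,410,265),('Bpointer',B,232,207),('Bmark',B,230,182),('Bwheel',B,290,300)]:
    print(n,L(f(x,y,None)),L(f(x,y,.05)))
print(L(px(a,210+303/3.4,120+380/3.4,.035)))
c,s=np.cos(th),np.sin(th)
print('wheel world',m+[c*.125,s*.125], 'th deg',np.degrees(th))
for n,f,x,y in [('jar',A,693,295),('dropper',A,497,465)]: print(n,L(f(x,y,None)))
for n,u,v in [('spray',238,120),('clear',273,110),('green',224,155)]: print(n,L(px(a,u,v)))
```

```text
m [ 0.54397651 -0.08880994] th 1.3931288531726975 scale 0.9845174207172189
m [ 0.53827699 -0.0863708 ] th 1.3998252067655788 scale 0.9898607992017155
Apointer end [ 0.0276 -0.1048  0.0322] [ 0.0366 -0.112   0.05  ]
Amark top [ 0.0105 -0.1209  0.0342] [ 0.0189 -0.127   0.05  ]
Awheel top [0.1123 0.0065 0.0809] [0.0997 0.0256 0.05  ]
jawtopA [ 0.0216 -0.0037  0.0481] [ 0.0225 -0.0048  0.05  ]
Bpointer [ 0.0257 -0.1088  0.0274] [ 0.0454 -0.0942  0.05  ]
Bmark [ 0.01   -0.121   0.0308] [ 0.0273 -0.1083  0.05  ]
Bwheel [ 0.1166 -0.0045  0.079 ] [ 0.0929 -0.0206  0.05  ]
[ 0.028  -0.1049  0.035 ]
wheel world [0.56280648 0.03551523] th deg 80.0122400041958
jar [0.1703 0.0874 0.0656]
dropper [ 0.1704 -0.0958  0.095 ]
spray [-0.2555 -0.0214  0.1121]
clear [-0.2443  0.0732  0.0909]
green [-0.2178 -0.0983  0.081 ]
```

```bash
cat >> h.py <<'E'
from scipy.spatial.transform import Rotation as R
def delta(p,q=None,yaw=None,obs=None):
    o=obs or bot.get_obs(); r=R.from_quat(o['tool_rot'])
    d=r.inv().apply(np.array(p)-o['eef_pos'])/.25
    if yaw is not None: q=(R.from_matrix(np.array([[0,-np.sin(yaw),-np.cos(yaw)],[0,np.cos(yaw),-np.sin(yaw)],[-1,0,0]]))).as_quat() # y axis at angle yaw+90
    w=(r.inv()*R.from_quat(q)).as_rotvec()/.5 if q is not None else np.zeros(3)
    print('shift',np.round(d,3),'turn',np.round(w,3))
E
python3 - <<'E'
from h import *
o=bot.get_obs(); print(R.from_quat(o['tool_rot']).as_matrix().round(3))
for y in (np.radians(80)-np.pi,np.radians(80),np.radians(-10),np.radians(170)):delta([.50,-.3,.33],yaw=y)
E
```

```text
[[-0.001  0.951  0.309]
 [ 0.002  0.309 -0.951]
 [-1.    -0.    -0.002]]Traceback (most recent call last):
  File "<stdin>", line 3, in <module>
  File "h.py", line 26, in delta
    if yaw is not None: q=(R.from_matrix(np.array([[0,-np.sin(yaw),-np.cos(yaw)],[0,np.cos(yaw),-np.sin(yaw)],[-1,0,0]]))).as_quat() # y axis at angle yaw+90
                           ~~~~~~~~~~~~~^^^^^^^^^^^^^^^^^^^^^^^^^^^^^^^^^^^^^^^^^^^^^^^^^^^^^^^^^^^^^^^^^^^^^^^^^^^^^^^^^
  File "scipy/spatial/transform/_rotation.pyx", line 1143, in scipy.spatial.transform._rotation.Rotation.from_matrix
ValueError: Non-positive determinant (left-handed or null coordinate frame) in rotation matrix 0: [[ 0.          0.98480775  0.17364818]
 [ 0.         -0.17364818  0.98480775]
 [-1.          0.          0.        ]].
```

```bash
sed -i '/if yaw is not None/c\    if yaw is not None: c,s=np.cos(yaw),np.sin(yaw); q=R.from_matrix(np.array([[0,c,s],[0,s,-c],[-1,0,0]])).as_quat()' h.py
python3 - <<'E'
from h import *
delta([.34,-.34,.34],yaw=np.radians(40))
E
```

```text
shift [-0.437  0.874 -0.285] turn [-0.769 -0.003 -0.001]
```

Call:
apply_moves(
  targets=[-0.16, 0, 0, 0, 0, 0, 0, -0.32, 0.1, -0.03, -0.1, 0, 0, 0, -0.44, 0.25, -0.08, -0.2, 0, 0, 0, -0.44, 0.4, -0.13, -0.35, 0, 0, 0, -0.44, 0.55, -0.18, -0.5, 0, 0, 0, -0.44, 0.7, -0.23, -0.65, 0, 0, 0, -0.44, 0.87, -0.285, -0.77, 0, 0, 0, -0.44, 0.87, -0.285, -0.77, 0, 0, 0],
)

```text
clock: 0.82
eef_pos: [0.3432, -0.3371, 0.341]
tool_rot: [0.297, 0.642, -0.295, 0.642]
ft_force: [-0.4, -0.6, 0.1]
grip_width: -0.0001
```

Run:
```python
from h import *
print(bot.get_obs()['eef_pos'])
delta([.42,-.12,.33],yaw=np.radians(65))
```

```text
[ 0.34315415 -0.33711131  0.34101829]
shift [ 0.046  0.798 -0.461] turn [-0.855  0.    -0.005]
```

Call:
apply_moves(
  targets=[0.0, 0.14, -0.08, -0.15, 0, 0, 0, 0, 0.28, -0.16, -0.3, 0, 0, 0, 0, 0.42, -0.24, -0.45, 0, 0, 0, 0.02, 0.55, -0.32, -0.6, 0, 0, 0, 0.04, 0.68, -0.4, -0.72, 0, 0, 0, 0.046, 0.8, -0.46, -0.855, 0, 0, 0, 0.046, 0.8, -0.46, -0.855, 0, 0, 0],
)

```text
clock: 1.4
eef_pos: [0.4194, -0.1194, 0.329]
tool_rot: [0.154, 0.691, -0.152, 0.69]
ft_force: [-0.1, -0.1, 0.9]
grip_width: 0.0002
```

Run:
```python
from h import *
print(bot.get_obs()['eef_pos'])
delta([.56,.06,.26],yaw=np.radians(80))
```

```text
[ 0.41940231 -0.11941199  0.32904642]
shift [0.278 0.887 0.207] turn [-0.522 -0.003 -0.004]
```

Call:
apply_moves(
  targets=[0.0, 0.15, 0.035, -0.1, 0, 0, 0, 0, 0.3, 0.07, -0.2, 0, 0, 0, 0.05, 0.45, 0.1, -0.3, 0, 0, 0, 0.12, 0.6, 0.14, -0.4, 0, 0, 0, 0.2, 0.75, 0.18, -0.5, 0, 0, 0, 0.28, 0.887, 0.207, -0.52, 0, 0, 0, 0.28, 0.887, 0.207, -0.52, 0, 0, 0, 0.28, 0.887, 0.207, -0.52, 0, 0, 0, 0.28, 0.887, 0.207, -0.52, 0, 0, 0],
)

```text
clock: 2.15
eef_pos: [0.5601, 0.0532, 0.2594]
tool_rot: [0.065, 0.705, -0.066, 0.704]
ft_force: [-0.5, 0.5, 0.8]
grip_width: -0.0001
```

Run:
```python
from h import *
print(snap('wrist','w1'))
s=load('w1'); crop(s,'w1b',120,50,520,350,2)
```

```text
{'clock': 2.15, 'joint_pos': array([ 9.50140546e-02,  3.59821552e-01,  2.41880669e-01,  1.45458836e+00,
       -5.81683181e-04,  1.85097434e+00]), 'joint_vel': array([-0.01961656, -0.03823242,  0.0075507 , -0.00137836,  0.00139374,
       -0.0004134 ]), 'tau': array([ 7.79278614e-01, -4.17560363e+01,  2.52474993e+01, -8.56175646e-02,
        4.33729682e-02,  2.42929207e-03]), 'eef_pos': array([0.56009407, 0.05320019, 0.25939887]), 'tool_rot': array([ 0.06505535,  0.70464179, -0.06568797,  0.70351464]), 'ft_force': array([-0.52586025,  0.47677033,  0.76720442]), 'ft_torque': array([-0.01654256, -0.00997592, -0.02342287]), 'grip_width': -0.00013484849869613123}
```

View pics/w1b.png

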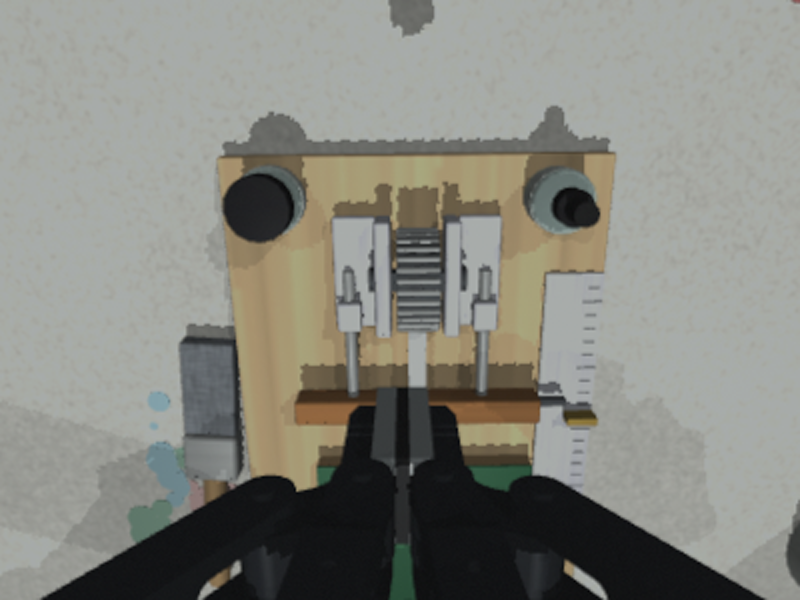

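```bash
cat >> h.py <<'E'
def cloud(s):
    M=T(s); v,u=np.mgrid[0:400,0:640]; d=s['d']
    c=np.stack([(u-s['cx'])/s['fx']*d,-(v-s['cy'])/s['fy']*d,-d,np.ones_like(d)],-1)
    return c@M.T[:,:3]
E
python3 - <<'E'
from h import *
from scipy.optimize import least_squares
s=load('w1'); C=cloud(s)
# board far corners, z .018
P=lambda x,y,z=None:px(s,120+x/2,50+y/2,z)
c1,c2=P(219,156,.018),P(615,154,.018); print('corners',c1,c2,'len',np.linalg.norm(c1-c2))
e=(c1-c2)[:2]; th=np.arctan2(e[1],e[0])-np.pi/2; print('th',np.degrees(th))
# sides
print(P(243,400,.018),P(606,300,.018))
ex=np.array([np.cos(th),np.sin(th)]); ey=np.array([-ex[1],ex[0]])
m=((c1+c2)/2)[:2]-.2*ex; print('origin',m,'wheel',m+.125*ex)
sub=C[50+230//2:50+328//2,120+400//2:120+438//2].reshape(-1,3); sub=sub[sub[:,2]>.055]
l=(sub[:,:2]-m)@ex; w=(sub[:,:2]-m)@ey
f=least_squares(lambda q:np.hypot(l-q[0],sub[:,2]-q[1])-.0325,[.125,.05],loss='soft_l1',f_scale=.001)
print('circle local x,z',f.x,'y range',w.min(),w.max(),'zmax',sub[:,2].max())
print('wheel world', m+f.x[0]*ex+np.median(w)*ey)
for n,x,y in [('pt',550,388),('mk',580,414)]:
    p=P(x,y); print(n,p,(p[:2]-m)@ex,(p[:2]-m)@ey)
crop(s,'w1c',370,210,440,290,8)
E
```

```text
corners [0.45519601 0.12825494 0.018     ] [0.70714012 0.08228336 0.018     ] len 0.25610391964453555
th 79.659151723462
[ 0.42322834 -0.04475001  0.018     ] [ 0.69389424 -0.01608924  0.018     ]
origin [ 0.54526734 -0.09148232] wheel [0.56770529 0.03148735]
circle local x,z [0.12539203 0.04939213] y range -0.010653042929817037 0.01125330975798683 zmax 0.40180501807509694
wheel world [0.56720513 0.03197711]
pt [ 0.64757439 -0.07500635  0.02132688] 0.03457283840070098 -0.09768781733282086
mk [ 0.66552955 -0.09613367  0.02826484] 0.017011700242984422 -0.11914376015946612
```

View pics/w1c.png

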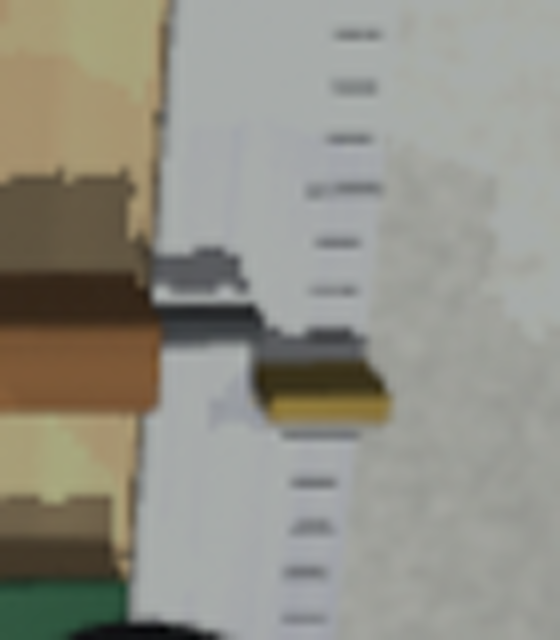

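Run:
```python
from h import *
s=load('w1'); th=np.radians(79.7); ex=np.array([np.cos(th),np.sin(th)]); m=np.array([.54527,-.09148]);ey=np.array([-ex[1],ex[0]])
for n,x,y in [('pt',225,336),('mk',325,408)]:
  for z in (None,.033):
    p=px(s,370+x/8,210+y/8,z,0); print(n,p,(p[:2]-m)@ex,(p[:2]-m)@ey)
delta(list(m+ex*.139)+[.11],yaw=th)
delta(list(m+ex*.139)+[.0805],yaw=th)
```

```text
pt [ 0.64800803 -0.08079126  0.03524649] 0.02888627915440686 -0.09917124276054834
pt [ 0.64844628 -0.08209432  0.033     ] 0.027682573476490068 -0.09983542305893853
mk [ 0.66424059 -0.09868333  0.03494395] 0.01418495267595457 -0.11834135176323414
mk [ 0.66470552 -0.09990479  0.033     ] 0.013066312229882476 -0.11901719094112481
shift [ 0.602 -0.022  0.044] turn [-0.013  0.001  0.001]
shift [ 0.72  -0.022  0.044] turn [-0.013  0.001  0.001]
```

```bash
cat >> h.py <<'E'
th=np.radians(79.7); ex=np.array([np.cos(th),np.sin(th)]); m=np.array([.54527,-.09148]);ey=np.array([-ex[1],ex[0]])
def loc(p): return np.round([(p[:2]-m)@ex-.125,(p[:2]-m)@ey,p[2]],4)
E
python3 - <<'E'
from h import *
o=bot.get_obs(); print(loc(o['eef_pos']),o['eef_pos'],o['joint_vel'].max(),o['clock'])
delta(list(m+ex*.143)+[.095],yaw=th)
E
```

```text
[0.0196 0.011  0.2604] [0.56028621 0.0527835  0.2604006 ] 0.0035719002662251225 2.2
shift [ 0.662 -0.006  0.044] turn [-0.013  0.001  0.001]
```

Call:
apply_moves(
  targets=[0.15, -0.006, 0.044, -0.013, 0, 0, 0, 0.3, -0.006, 0.044, -0.013, 0, 0, 0, 0.45, -0.006, 0.044, -0.013, 0, 0, 0, 0.58, -0.006, 0.044, -0.013, 0, 0, 0, 0.64, -0.006, 0.044, -0.013, 0, 0, 0, 0.66, -0.006, 0.044, -0.013, 0, 0, 0, 0.66, -0.006, 0.044, -0.013, 0, 0, 0, 0.66, -0.006, 0.044, -0.013, 0, 0, 0, 0.66, -0.006, 0.044, -0.013, 0, 0, 0],
)

```text
clock: 2.95
eef_pos: [0.5728, 0.0501, 0.0975]
tool_rot: [0.063, 0.703, -0.063, 0.706]
ft_force: [0.1, -0.3, 0.2]
grip_width: -0.0001
```

Run:
```python
from h import *
o=bot.get_obs(); print(loc(o['eef_pos']),o['eef_pos'],o['clock'],o['ft_force'])
print(R.from_quat(o['tool_rot']).as_matrix().round(3))
snap('wrist','w2'); snap('side','s2')
s=load('side0' ); s=load('s2'); crop(s,'s2b',240,130,400,250,5)
```

```text
[ 0.0192 -0.0018  0.0975] [0.57279114 0.05005768 0.09751156] 2.95 [ 0.11177797 -0.25260461  0.16600165]
[[ 0.005  0.178  0.984]
 [ 0.     0.984 -0.178]
 [-1.     0.001  0.005]]
```

View pics/w2.png

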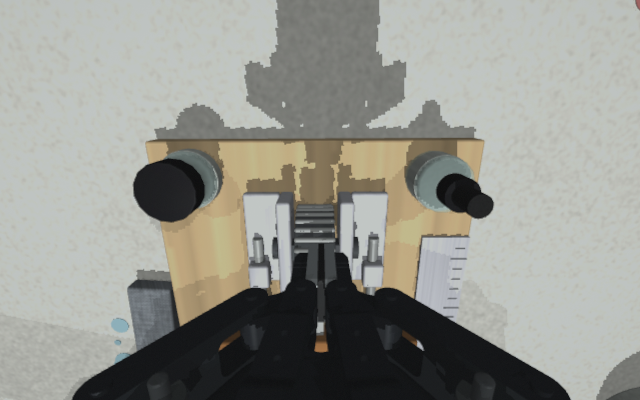

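View pics/s2b.png

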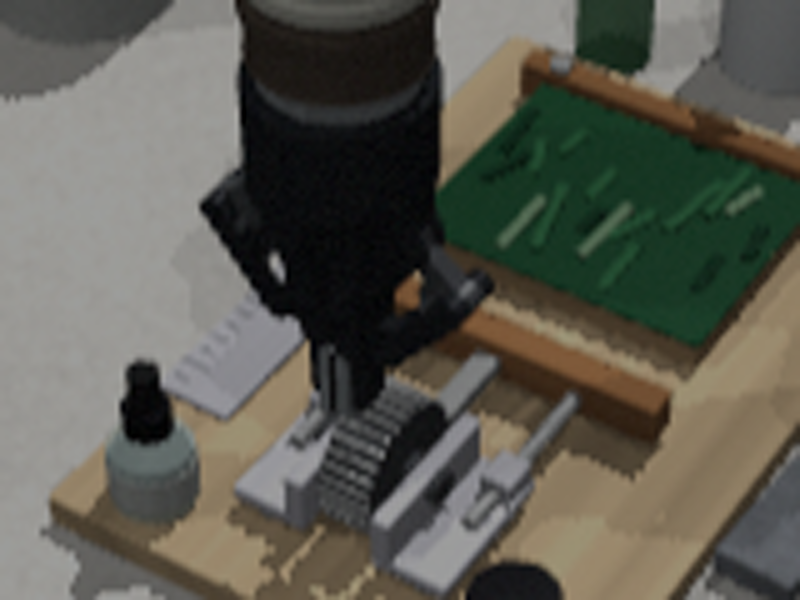

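Call:
apply_moves(
  targets=[0.03, 0, 0, 0, 0, 0, 0, 0.05, 0, 0, 0, 0, 0, 0, 0.06, 0, 0, 0, 0, 0, 0, 0.067, 0, 0, 0, 0, 0, 0, 0.07, 0, 0, 0, 0, 0, 0, 0.07, 0, 0, 0, 0, 0, 0, 0.07, 0, 0, 0, 0, 0, 0],
)

```text
clock: 3.63
eef_pos: [0.5709, 0.051, 0.0776]
tool_rot: [0.063, 0.704, -0.062, 0.704]
ft_force: [-1.6, 1.9, 4.1]
grip_width: -0.0003
```

Call:
apply_moves(
  targets=[0.0, -0.015, 0, 0, 0, 0, 0, 0, -0.03, 0, 0, 0, 0, 0, -0.002, -0.045, 0, 0, 0, 0, 0, -0.003, -0.06, 0, 0, 0, 0, 0, -0.003, -0.075, 0, 0, 0, 0, 0, -0.003, -0.075, 0, 0, 0, 0, 0],
)

```text
clock: 4.13
eef_pos: [0.5676, 0.0312, 0.0788]
tool_rot: [0.063, 0.704, -0.063, 0.704]
ft_force: [-2.6, -0.2, 6.6]
grip_width: 0.0001
```

Run:
```python
from h import *
o=bot.get_obs(); print(loc(o['eef_pos']),o['clock'],o['ft_force'])
for n in ('scene','side'): snap(n,n+'3')
a=load('scene3'); b=load('side3'); a0=load('scene0');b0=load('side0')
def c(s,*q): return cv2.resize(s['im'][q[1]:q[3],q[0]:q[2],::-1],(400,300),interpolation=cv2.INTER_CUBIC)
A=(275,205,335,250); B=(285,165,345,210)
cv2.imwrite('pics/cmp3.png',np.vstack([np.hstack([c(a0,*A),c(a,*A)]),np.hstack([c(b0,*B),c(b,*B)])]))
```

```text
[-0.0003 -0.0001  0.0788] 4.1333 [-2.5824627  -0.23387806  6.63424692]
```

View pics/cmp3.png

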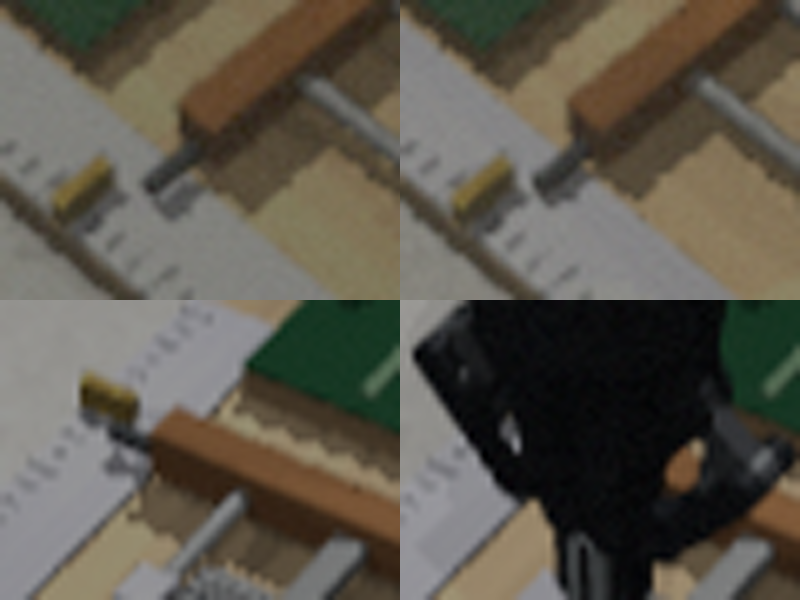

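Call:
apply_moves(
  targets=[0.0, -0.015, 0, 0, 0, 0, 0, 0, -0.03, 0, 0, 0, 0, 0, 0, -0.045, 0, 0, 0, 0, 0, 0, -0.06, 0, 0, 0, 0, 0, 0, -0.072, 0, 0, 0, 0, 0, 0, -0.072, 0, 0, 0, 0, 0],
)

```text
clock: 4.73
eef_pos: [0.5648, 0.013, 0.0784]
tool_rot: [0.063, 0.704, -0.064, 0.705]
ft_force: [-0.4, -2.2, 3.7]
grip_width: 0.0003
```

Call:
apply_moves(
  targets=[-0.06, 0, 0, 0, 0, 0, 0, -0.2, 0.0, 0, 0, 0, 0, 0, -0.36, 0.05, 0, 0, 0, 0, 0, -0.52, 0.1, 0, 0, 0, 0, 0, -0.65, 0.15, 0, 0, 0, 0, 0, -0.72, 0.15, 0, 0, 0, 0, 0, -0.72, 0.15, 0, 0, 0, 0, 0, -0.72, 0.15, 0, 0, 0, 0, 0, -0.72, 0.15, 0, 0, 0, 0, 0],
)

```text
clock: 5.48
eef_pos: [0.5704, 0.0509, 0.2563]
tool_rot: [0.063, 0.705, -0.063, 0.703]
ft_force: [0.8, 0.5, 0.3]
grip_width: -0.0002
```

Run:
```python
from h import *
o=snap('wrist','w4'); print(loc(o['eef_pos']),o['clock'])
crop(load('w4'),'w4c',370,210,440,290,8); crop(load('w4'),'w4b',120,50,520,350,2)
```

```text
[0.0196 0.0008 0.2563] 5.4833
```

View pics/w4c.png

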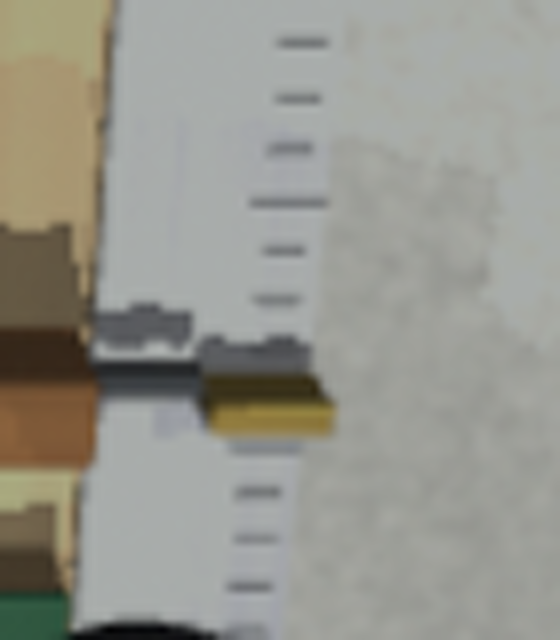

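View pics/w4b.png

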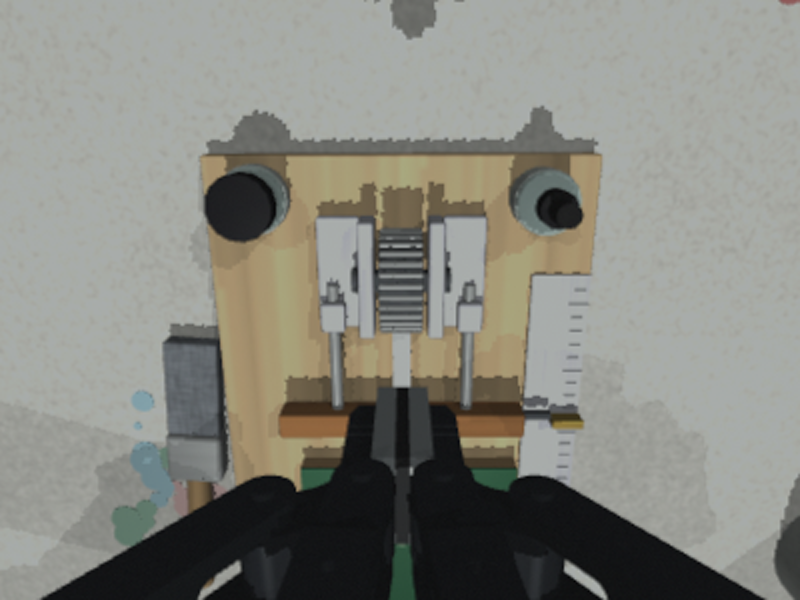

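Run:
```python
from h import *
s=load('w4'); crop(s,'w4d',378,248,414,268,20)
for n,x,y in [('pt',160,391),('mk',270,418)]:
  for z in (None,.034):
    print(n,loc(px(s,370+x/8,210+y/8,z,0)))
delta(list(m+ex*.137)+[.094],yaw=th)
```

```text
pt [-0.1057 -0.099   0.0339]
pt [-0.1056 -0.099   0.034 ]
mk [-0.1107 -0.1189  0.0346]
mk [-0.111  -0.1191  0.034 ]
shift [ 0.647 -0.029  0.007] turn [ 0.003 -0.008  0.003]
```

View pics/w4d.png

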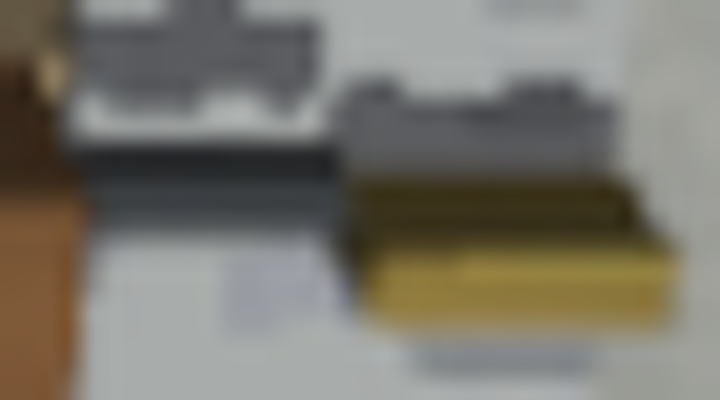

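Call:
apply_moves(
  targets=[0.15, -0.03, 0.007, 0, 0, 0, 0, 0.3, -0.03, 0.007, 0, 0, 0, 0, 0.45, -0.03, 0.007, 0, 0, 0, 0, 0.57, -0.03, 0.007, 0, 0, 0, 0, 0.63, -0.03, 0.007, 0, 0, 0, 0, 0.645, -0.03, 0.007, 0, 0, 0, 0, 0.645, -0.03, 0.007, 0, 0, 0, 0, 0.645, -0.03, 0.007, 0, 0, 0, 0],
)

```text
clock: 6.2
eef_pos: [0.5716, 0.0433, 0.0968]
tool_rot: [0.063, 0.704, -0.063, 0.704]
ft_force: [0.2, -0.2, 0.5]
grip_width: 0.0003
```

Run:
```python
from h import *
o=bot.get_obs(); print(loc(o['eef_pos']),o['clock'],o['ft_force'])
delta(list(m+ex*.137)+[.0788])
```

```text
[ 0.0124 -0.0018  0.0968] 6.2 [ 0.23643834 -0.23589072  0.52788834]
shift [ 0.072 -0.001 -0.007] turn [0. 0. 0.]
```

Call:
apply_moves(
  targets=[0.03, 0, -0.007, 0, 0, 0, 0, 0.05, 0, -0.007, 0, 0, 0, 0, 0.06, 0, -0.007, 0, 0, 0, 0, 0.067, 0, -0.007, 0, 0, 0, 0, 0.07, 0, -0.007, 0, 0, 0, 0, 0.07, 0, -0.007, 0, 0, 0, 0, 0.07, 0, -0.007, 0, 0, 0, 0],
)

```text
clock: 6.78
eef_pos: [0.5701, 0.0439, 0.0801]
tool_rot: [0.063, 0.704, -0.063, 0.705]
ft_force: [-1.7, 0.5, 4.7]
grip_width: -0.0002
```

Run:
```python
from h import *
o=bot.get_obs(); print(loc(o['eef_pos']),o['clock'],o['ft_force'])
```

```text
[ 0.0127 -0.0003  0.0801] 6.7833 [-1.72606097  0.51973848  4.6916925 ]
```

Call:
apply_moves(
  targets=[0.0, -0.015, 0, 0, 0, 0, 0, 0, -0.03, 0, 0, 0, 0, 0, 0, -0.045, 0, 0, 0, 0, 0, 0, -0.06, 0, 0, 0, 0, 0, 0, -0.075, 0, 0, 0, 0, 0, 0, -0.088, 0, 0, 0, 0, 0, 0, -0.094, 0, 0, 0, 0, 0, 0, -0.094, 0, 0, 0, 0, 0, 0, -0.094, 0, 0, 0, 0, 0],
)

```text
clock: 7.53
eef_pos: [0.5661, 0.0205, 0.0801]
tool_rot: [0.063, 0.704, -0.063, 0.705]
ft_force: [-1.3, -0.2, 5.3]
grip_width: -0.0002
```

Call:
apply_moves(
  targets=[-0.06, 0, 0, 0, 0, 0, 0, -0.2, 0.0, 0, 0, 0, 0, 0, -0.36, 0.05, 0, 0, 0, 0, 0, -0.52, 0.1, 0, 0, 0, 0, 0, -0.65, 0.13, 0, 0, 0, 0, 0, -0.72, 0.13, 0, 0, 0, 0, 0, -0.72, 0.13, 0, 0, 0, 0, 0, -0.72, 0.13, 0, 0, 0, 0, 0, -0.72, 0.13, 0, 0, 0, 0, 0],
)

```text
clock: 8.28
eef_pos: [0.5707, 0.0525, 0.2578]
tool_rot: [0.063, 0.705, -0.063, 0.703]
ft_force: [0.2, -0.6, -0.6]
grip_width: -0.0
```

Run:
```python
from h import *
o=snap('wrist','w5'); print(loc(o['eef_pos']),o['clock'],o['ft_force']); snap('scene','sc5')
s=load('w5');crop(s,'w5c',370,245,410,275,20); crop(load('sc5'),'s5c',210,120,440,310,3.4)
```

```text
[0.0212 0.0007 0.2578] 8.2833 [ 0.18693296 -0.63817474 -0.59928264]
```

View pics/w5c.png

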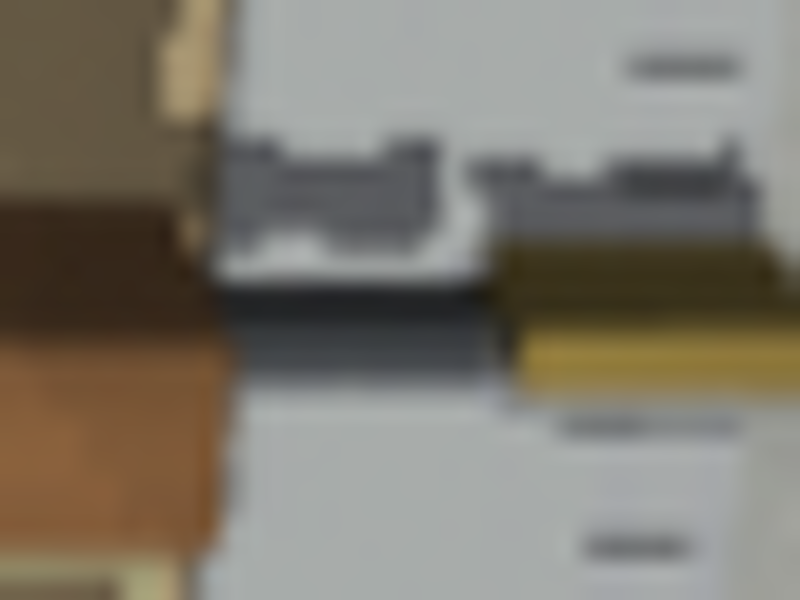

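View pics/s5c.png

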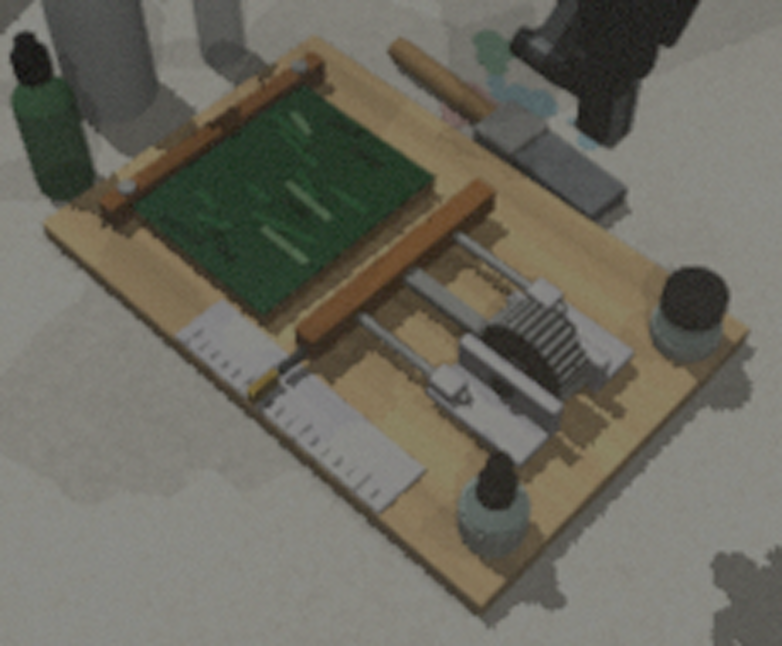

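Run:
```python
from h import *
s=load('w5')
for x,y in [(360,354),(650,362)]: print(loc(px(s,370+x/20,245+y/20,.034)))
print(bot.job_done())
```

```text
[-0.111  -0.0972  0.034 ]
[-0.1116 -0.1181  0.034 ]
the job is handed in; nothing more can be done
None
```

I closed the jaw by rolling the wheel, then lifted the hand clear and handed the job in. In the last wrist picture the pointer's centre line is about 0.6 mm short of the mark's centre, and 3 mm is allowed.

- **Rolling:** with the fingers shut, I rolled the wheel in two strokes, about 37 mm and then about 24 mm of rim. The vertical force readings, taken at the ends of the moves, were about 4 to 7 N. After the first stroke the jaw had closed about 9 mm, as the wheel's ratio predicts, so there was no visible slip.
- **Surroundings:** in the last scene picture the panel, green bottle, jar, dropper and brush look unmoved. The trigger and clear bottles show only in part there. I checked this by eye and did not measure it.
- **Hand and time:** the hand ended about 17 cm above the wheel, touching nothing, at about 8.3 s.
- **Disagreement between checks:** the scene and side cameras placed the holder about 6 mm apart. I took positions from the wrist camera instead. The pointer-to-mark gap was read within one picture, so this offset hardly affects it.

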